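# Collect three capped spice jars from the capper's turntable into the tote

### The job

The jar capper has dropped its jars on the locked turntable: gather exactly three of the four capped square spice jars into the wooden tote, setting each down gently so that it lies flat on the tote's floor, none on top of another. Leave the fourth capped jar, the jars without a cap and everything else where they are.

Things in the scene. Friction and masses are not known exactly. Their poses are not given: they have to be found in the camera images.
- capped_jar1: square clear plastic spice jar with a brown paper band, lying on its side on the turntable; finished: wide grey twist cap. 92 mm long: body 42 x 42 mm, 68 mm long (x -46 to +22 mm), round cap 40 mm across (x +26 to +46 mm). Origin on the long axis at mid length, 21 mm above what it lies on; +x points to the cap. About 110 g.
- capped_jar2: square clear plastic spice jar with a brown paper band, lying on its side on the turntable; finished: wide grey twist cap. 92 mm long: body 42 x 42 mm, 68 mm long (x -46 to +22 mm), round cap 40 mm across (x +26 to +46 mm). Origin on the long axis at mid length, 21 mm above what it lies on; +x points to the cap. About 110 g.
- capped_jar3: square clear plastic spice jar with a brown paper band, lying on its side on the turntable; finished: wide grey twist cap. 92 mm long: body 42 x 42 mm, 68 mm long (x -46 to +22 mm), round cap 40 mm across (x +26 to +46 mm). Origin on the long axis at mid length, 21 mm above what it lies on; +x points to the cap. About 110 g.
- capped_jar4: square clear plastic spice jar with a brown paper band, lying on its side on the turntable; finished: wide grey twist cap. 92 mm long: body 42 x 42 mm, 68 mm long (x -46 to +22 mm), round cap 40 mm across (x +26 to +46 mm). Origin on the long axis at mid length, 21 mm above what it lies on; +x points to the cap. About 110 g.
- open_jar1: square clear plastic spice jar with a brown paper band, lying on its side on the turntable; unfinished: no cap, only a narrow bare neck. 82 mm long: body 42 x 42 mm, 68 mm long (x -46 to +22 mm), neck 28 mm across (x to +36 mm). Origin on the long axis, 21 mm above the deck; +x points to the neck. Bystander.
- open_jar2: square clear plastic spice jar with a brown paper band, lying on its side on the turntable; unfinished: no cap, only a narrow bare neck. 82 mm long: body 42 x 42 mm, 68 mm long (x -46 to +22 mm), neck 28 mm across (x to +36 mm). Origin on the long axis, 21 mm above the deck; +x points to the neck. Bystander.
- tote: open-topped loose wooden tote on the table, outside 260 (x) x 145 (y) x 60 (z) mm, walls and floor 5 mm thick, inside 250 x 135 mm. Origin at the centre of its underside; inner floor at z = 5 mm. It holds three jars lying side by side across its length (x).
- turntable: round white plastic turntable, 400 mm across, locked (does not turn). Origin at the centre of its underside; deck at z = 30 mm, edge rim (radius 192 to 200 mm) 7 mm above the deck; lock knob in the middle, 60 mm across, top at z = 64 mm. Six jars and the milk jug lie about 125 mm from its centre, in any order and at any angle.
- capper: white jar-capping machine fixed left of the turntable, 200 (x) x 180 (y) x 280 (z) mm, crank to +x (130 mm out); a steel chute 80 mm wide slopes from its -y face to the turntable's rim (lip 195 mm from the origin towards -y, side walls there 75 mm high, rising to 125 mm at the machine). Origin at the centre of its underside.
- milk_jug: small stainless steel milk jug standing on the turntable, 66 mm across, 68 mm high, handle on its +y side (to 52 mm from the axis). Origin at the centre of its underside. Bystander.
- mortar: wooden mortar on the table, 94 mm across, 75 mm high, its pestle leaning out over +x, top 162 mm high, 31 mm from the axis. Origin at the centre of its underside. Bystander.
- salt_pig: white ceramic salt pig on the table, 94 mm across, 108 mm high, round mouth on its -x side (to 55 mm from the axis). Origin at the centre of its underside. Bystander.
- spice_jar: round clear spice jar standing on the table, 48 mm across, 100 mm high, twist cap. Origin at the centre of its underside. Bystander, not one of the square jars.
- food_tin: steel food tin standing on the table, 74 mm across, 110 mm high. Origin at the centre of its underside. Bystander.
Mind the look-alikes: they are no part of the job. Leave any purple or red look-alike of the capped_jar1 alone.

How it is judged:
At the end, for the whole second after the job is handed in: Exactly three of the four capped square jars lie on their sides on the tote's inner floor (centre within the tote's inside, 15 to 34 mm above the tote's underside), at rest and released; the fourth capped jar is within 30 mm of where it started; the tote stands level on the table (((x of capped_jar2 in the frame of tote between -0.125 and 0.125 m and y of capped_jar2 in the frame of tote between -0.068 and 0.068 m and z of capped_jar2 in the frame of tote between 0.015 and 0.034 m and linear speed of each of capped_jar2, capped_jar3, capped_jar4 below 0.03 m/s and x of capped_jar3 in the frame of tote between -0.125 and 0.125 m and y of capped_jar3 in the frame of tote between -0.068 and 0.068 m and z of capped_jar3 in the frame of tote between 0.015 and 0.034 m and x of capped_jar4 in the frame of tote between -0.125 and 0.125 m and y of capped_jar4 in the frame of tote between -0.068 and 0.068 m and z of capped_jar4 in the frame of tote between 0.015 and 0.034 m and distance of capped_jar1 from where it was at the start of the episode below 0.03 m) or (x of capped_jar1 in the frame of tote between -0.125 and 0.125 m and y of capped_jar1 in the frame of tote between -0.068 and 0.068 m and z of capped_jar1 in the frame of tote between 0.015 and 0.034 m and linear speed of each of capped_jar1, capped_jar3, capped_jar4 below 0.03 m/s and x of capped_jar3 in the frame of tote between -0.125 and 0.125 m and y of capped_jar3 in the frame of tote between -0.068 and 0.068 m and z of capped_jar3 in the frame of tote between 0.015 and 0.034 m and x of capped_jar4 in the frame of tote between -0.125 and 0.125 m and y of capped_jar4 in the frame of tote between -0.068 and 0.068 m and z of capped_jar4 in the frame of tote between 0.015 and 0.034 m and distance of capped_jar2 from where it was at the start of the episode below 0.03 m) or (x of capped_jar1 in the frame of tote between -0.125 and 0.125 m and y of capped_jar1 in the frame of tote between -0.068 and 0.068 m and z of capped_jar1 in the frame of tote between 0.015 and 0.034 m and linear speed of each of capped_jar1, capped_jar2, capped_jar4 below 0.03 m/s and x of capped_jar2 in the frame of tote between -0.125 and 0.125 m and y of capped_jar2 in the frame of tote between -0.068 and 0.068 m and z of capped_jar2 in the frame of tote between 0.015 and 0.034 m and x of capped_jar4 in the frame of tote between -0.125 and 0.125 m and y of capped_jar4 in the frame of tote between -0.068 and 0.068 m and z of capped_jar4 in the frame of tote between 0.015 and 0.034 m and distance of capped_jar3 from where it was at the start of the episode below 0.03 m) or (x of capped_jar1 in the frame of tote between -0.125 and 0.125 m and y of capped_jar1 in the frame of tote between -0.068 and 0.068 m and z of capped_jar1 in the frame of tote between 0.015 and 0.034 m and linear speed of each of capped_jar1, capped_jar2, capped_jar3 below 0.03 m/s and x of capped_jar2 in the frame of tote between -0.125 and 0.125 m and y of capped_jar2 in the frame of tote between -0.068 and 0.068 m and z of capped_jar2 in the frame of tote between 0.015 and 0.034 m and x of capped_jar3 in the frame of tote between -0.125 and 0.125 m and y of capped_jar3 in the frame of tote between -0.068 and 0.068 m and z of capped_jar3 in the frame of tote between 0.015 and 0.034 m and distance of capped_jar4 from where it was at the start of the episode below 0.03 m)) and angle between tote's own z axis and vertical below 0.1 rad and height (world z) of tote below 0.015 m); the robot touches nothing.
It fails at once if a bystander (uncapped jar, milk jug, mortar, salt pig, spice jar, food tin) is shifted by more than 30 mm or an upright one tipped by more than about 20 degrees (distance of any of milk_jug, mortar, salt_pig, spice_jar, food_tin, open_jar1, open_jar2 from where it was at the start of the episode above 0.03 m or angle between any of milk_jug, mortar, salt_pig, spice_jar, food_tin's own z axis and vertical above 0.35 rad).
It fails at once if a capped jar is dropped or thrown: it moves faster than 0.7 m/s (a fall of about 25 mm) with no finger on it ((linear speed of capped_jar1 above 0.7 m/s and contact force between the fingers and capped_jar1 below 0.05 N) or (linear speed of capped_jar2 above 0.7 m/s and contact force between the fingers and capped_jar2 below 0.05 N) or (linear speed of capped_jar3 above 0.7 m/s and contact force between the fingers and capped_jar3 below 0.05 N) or (linear speed of capped_jar4 above 0.7 m/s and contact force between the fingers and capped_jar4 below 0.05 N)).
It also fails if it takes over 72 s, if anything falls off the work surface, if the arm or the gripper's body presses on something with over 40 N, if the wrist force passes 120 N, or if a joint passes its speed limit or range.

### The arm

A 6-joint arm with a two-finger parallel gripper is mounted at the origin on the work surface. World frame = base frame: x ahead of the robot, y to its left, z up, the work surface at z = 0. Lengths are in m, angles in rad, forces in N, time in s.
With the tool pointing down it reaches from about 0.35 to 0.975 m from the base axis. Payload 4.9 kg.
Tool frame: the origin (TCP) lies at the very end of the fingers, on their centre line; the grasp point (between the pads) lies 19 mm behind it; z points along the fingers, y is the line along which they close (so a half turn about z gives the same grasp; the last joint's range is limited). The gripper opens to 85 mm and grips with 20 to 120 N. Pads are 22 mm wide; open, the fingers measure 114 mm over their backs; the gripper's body (76 mm by 85 mm) begins 54 mm behind the grasp point. The pads swing forward as they close: fully open they stand 13 mm farther back than shut.
Start: joints at [-1.372, 0.053, 1.613, -0, 1.476, -0.119], TCP at [0.195, -0.594, 0.231] pointing down, gripper open.
Joint ranges: [-3.01, 3.01], [-1.01, 2.22], [0.06, 2.58], [-1.02, 4.17], [0.09, 2.62], [-3.14, 3.14]. Speed limits (rad/s): [2.57, 2.57, 3.14, 3.14, 3.14, 3.14].

### API

Orientations are given as a unit quaternion [w, x, y, z].
In Python, from plant import monitor, vision, manip gives the robot as it stands. The module is installed in compiled form; this text tells all that it offers.
- The arm moves only by the tool arm_command, never from a script. Its argument "rows" is a list of rows, each a list of 3 entries, a list of its own where there are three numbers: the finger opening in mm, from 0 to 85.4, then the shift along the world's x, y, z in units of 30 cm (1.0 is 30 cm), then the turn, a rotation vector about the world's x, y, z in units of pi/2 rad (1.0 is pi/2 rad). In form: [[claw, [x, y, z], [wx, wy, wz]], ...]. A call has 1 to 12 rows; each row is the pose to reach, as a shift and turn from the pose commanded when the call began; what a row does not reach only later rows make up. A row lasts 1/12 s, in which the tool goes at most 41.7 mm and 7.16 degrees, less where a joint would pass 70% of its speed; a pose out of reach is approached as far as the arm can. A call with a number of a shift or a turn outside -1 to 1 is refused whole. A call with a gripper value outside its range is refused whole. The fingers move at their own pace and stop on an object; the grip force is fixed at half the most. Time passes only in rows, so rows that repeat a pose let the fingers close. It gives the time, the measured TCP pose, the force, the opening and the grip force at its end, in the units of the state.
- monitor.state(): the state, without advancing time (a new reading comes with each control period).
- vision.grab_frame(name): name is "scene" or "side" or "wrist"; returns a dict with "color" (420x560x3 uint8, red, green, blue), "z_map" (420x560 float32, m along the optical axis (not along the pixel's ray), 0 where there is no reading), "mtx" (3x3 intrinsics, pixels), "R" (3x3) and "t" (3): a world point X has camera coordinates R X + t. Camera axes: x right, y down, z forward; pixel columns grow to the right and rows downward; lengths in m; the calibration is good to about 2 mm. A picture is of the moment at which its call begins.
- manip.job_done(): hands the job in; it is judged then, once.
The state is a dict: "time": time; "joint_pos": joint angles; "joint_vel": joint speeds; "joint_efforts": joint torques, N m; "tool_pos": TCP position; "tool_rot": TCP orientation; "contact_force": force on the tool from outside, world axes, zero at the start; "ft_torque": the same for the moment, N m; "gripper_width": opening from 0.0 (shut) to 1.0 (fully open); "grasp_force": force on a finger pad.
Only numpy, scipy, OpenCV 4.12 (cv2) and the standard library are available. Lean on these libraries where they do the work, as an engineer would, in place of code of your own. Each camera call takes 0.05 s, during which the arm holds its last target. There are 200 camera calls.

## Working session

There is one attempt and no reset: what is moved stays moved. The work goes in short steps, Python scripts to look and compute and a tool call to move; the robot and the scene stay as the last step left them, time stands still between calls to the robot, and variables do not carry over. Pictures are saved under pics/ and viewed, at most 10 in all, crops included, and the job is handed in when it is done.

Besides the shell and the picture viewer there is one more tool, called after "Call:" by a JSON object that holds its "api" and its "payload". arm_command: Moves the arm, as the interface text tells. Shifts and turns lie within -1 to 1; 1 stands for 30 cm of shift or pi/2 rad of turn. Its arguments: {"type":"object","properties":{"rows":{"type":"array"}},"required":["rows"]}

```bash
mkdir -p pics; cat > h.py <<'E'
import numpy as np, cv2, pickle
from plant import monitor, vision, manip
def grab(n,tag):
    f=vision.grab_frame(n); pickle.dump(f,open(f'{tag}.pkl','wb'))
    cv2.imwrite(f'pics/{tag}.png',f['color'][:,:,::-1]); return f
def cloud(f):
    z=f['z_map']; v,u=np.indices(z.shape); K=f['mtx']
    c=np.stack([(u-K[0,2])/K[0,0]*z,(v-K[1,2])/K[1,1]*z,z],-1)
    return (c-f['t'])@f['R']
E
python3 - <<'E'
from h import *
for n in ['scene','side']:
    f=grab(n,n+'0'); print(n,-f['R'].T@f['t'],f['R'][2])
# top-down orthographic of merged clouds, 1mm/px
print(monitor.state())
a=pickle.load(open('scene0.pkl','rb'));b=pickle.load(open('side0.pkl','rb'))
cv2.imwrite('pics/both.png',cv2.resize(np.hstack([a['color'],b['color']])[:,:,::-1],(800,300)))
E
```

```text
scene [ 1.73988803 -0.39108545  1.00797711] [-0.75164166  0.25881129 -0.6066725 ]
side [-0.08117861  0.99769049  1.14043413] [ 0.38622187 -0.62101394 -0.68203692]
{'time': 0.1, 'joint_pos': array([-1.37203312e+00,  5.33002725e-02,  1.61413523e+00,  2.44470211e-05,
        1.47601185e+00, -1.18997114e-01]), 'joint_vel': array([-0.00022134, -0.00089256, -0.00345777, -0.00168498, -0.00130706,
        0.001074  ]), 'joint_efforts': array([-1.64463445e-04, -3.94904101e+01, -3.71364176e+01, -1.19875322e-04,
        3.90129135e-03, -1.95652476e-06]), 'tool_pos': array([ 0.19517277, -0.5931585 ,  0.23019294]), 'tool_rot': array([-9.27095053e-04,  9.87404836e-01,  1.58211348e-01, -2.48177431e-05]), 'contact_force': array([ 0.33607483,  0.48993278, -0.20422732]), 'ft_torque': array([-0.01702067, -0.02939152,  0.02245734]), 'grasp_force': 0.0, 'gripper_width': 1.0008326854373222}
```

View pics/scene0.png

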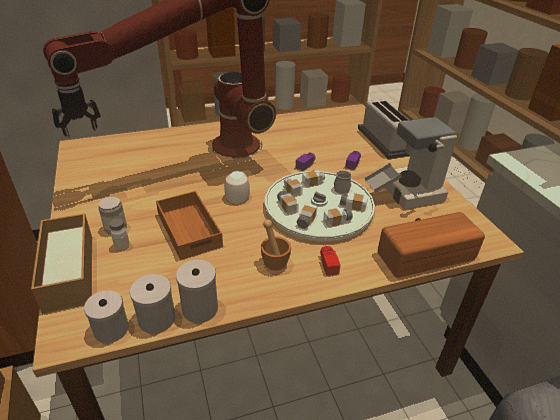

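View pics/side0.png

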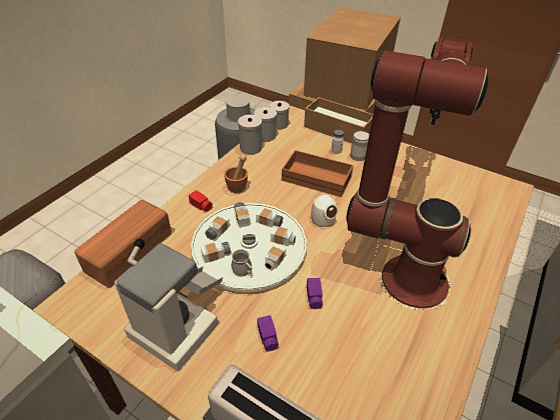

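Scene view: the turntable is at about (320,203), the tote at (188,222), the mortar at (275,255) and the salt pig at (237,188). The side view shows the turntable at (248,247) and the tote at (317,172). Next I'll rectify both views onto the jar-top plane.

```bash
cat >> h.py <<'E'
def rect(f,x0,x1,y0,y1,zp,s=2000):
    """rectified picture of plane z=zp; col ~ -y (left=+y), row ~ -x; s px per m"""
    n,m=int((x1-x0)*s),int((y1-y0)*s)
    r,c=np.indices((n,m)); P=np.stack([x1-r/s,y1-c/s,np.full(r.shape,zp)],-1)
    q=(P@f['R'].T+f['t'])@f['mtx'].T; q=q/q[...,2:]
    return cv2.remap(f['color'],q[...,0].astype(np.float32),q[...,1].astype(np.float32),cv2.INTER_CUBIC)
E
python3 - <<'E'
from h import *
fs=[pickle.load(open(n+'0.pkl','rb')) for n in ('scene','side')]
for f,(u,v),(tu,tv) in zip(fs,((320,200),(248,240)),((188,222),(317,175))):
    P=cloud(f); print(P[v,u],P[tv,tu])
P=cloud(fs[0])
# white deck points
for f in fs:
    P=cloud(f);h=cv2.cvtColor(f['color'],cv2.COLOR_RGB2HSV)
    m=(abs(P[...,2]-.033)<.01)&(h[...,1]<60)&(P[...,0]>.3)&(P[...,0]<1)&(abs(P[...,1])<.45)
    n,l,st,c=cv2.connectedComponentsWithStats(m.astype(np.uint8)); k=1+st[1:,4].argmax(); q=P[l==k]
    print('deck',np.percentile(q,[.5,99.5],0),np.median(q[:,2]))
    # tote rim
    m=(abs(P[...,2]-.058)<.006)&(P[...,0]>.3)&(P[...,0]<1)&(P[...,1]<.0)&(P[...,1]>-.6)
    n,l,st,c=cv2.connectedComponentsWithStats(m.astype(np.uint8))
    for k in range(1,n):
        if st[k,4]>15: print('tote?',st[k,4],np.round(P[l==k].mean(0),3),cv2.minAreaRect(P[l==k][:,:2].astype(np.float32)))
E
```

```text
[0.55908992 0.17627257 0.04888899] [ 0.49642258 -0.28965788  0.00565472]
[0.53477582 0.18684473 0.04986221] [ 0.53378838 -0.31203727  0.00172627]
deck [[ 0.34979479 -0.01394781  0.02335772]
 [ 0.73352148  0.37340394  0.04192346]] 0.028700394223996173
tote? 87 [ 0.425 -0.099  0.058] ((0.4196467995643616, -0.0954999253153801), (0.09193725138902664, 0.04820806160569191), 76.93479919433594)
tote? 396 [ 0.545 -0.292  0.057] ((0.5300530791282654, -0.29184189438819885), (0.2714507281780243, 0.14815449714660645), 9.137763023376465)
tote? 16 [ 0.472 -0.503  0.059] ((0.46868768334388733, -0.500423789024353), (0.009651933796703815, 0.03652950003743172), 53.128753662109375)
tote? 22 [ 0.481 -0.548  0.057] ((0.48096126317977905, -0.5479143261909485), (0.030222421512007713, 0.011015400290489197), 62.43780517578125)
tote? 46 [ 0.568 -0.513  0.058] ((0.5648350715637207, -0.5137383341789246), (0.024921664968132973, 0.0466301292181015), 3.625059127807617)
tote? 38 [ 0.749 -0.031  0.057] ((0.7501488924026489, -0.029702534899115562), (0.04484272375702858, 0.011921876110136509), 34.036041259765625)
tote?
[... 1512 characters left out ...]
 27 [ 0.445 -0.5    0.058] ((0.44780150055885315, -0.5037509202957153), (0.055018194019794464, 0.021933726966381073), 0.7980318069458008)
tote? 347 [ 0.524 -0.29   0.058] ((0.526182234287262, -0.29439693689346313), (0.26185837388038635, 0.16009750962257385), 7.744593620300293)
tote? 23 [ 0.801 -0.073  0.058] ((0.8010600209236145, -0.07072179019451141), (0.04377792403101921, 0.011046171188354492), 80.69571685791016)
tote? 49 [ 0.745 -0.035  0.058] ((0.7502733469009399, -0.03755364194512367), (0.08684039860963821, 0.03522144630551338), 36.505828857421875)
tote? 71 [ 0.376 -0.059  0.059] ((0.3810315728187561, -0.061679743230342865), (0.09696297347545624, 0.04683392867445946), 8.387533187866211)
```

```bash
python3 - <<'E'
from h import *
fs=[pickle.load(open(n+'0.pkl','rb')) for n in ('scene','side')]
B=(.33,.75,-.03,.39)
im=np.hstack([cv2.resize(rect(f,*B,.072),(400,400),interpolation=cv2.INTER_AREA) for f in fs])
# ortho depth map of heights
tiles=[]
for f in fs:
    P=cloud(f).reshape(-1,3); C=f['color'].reshape(-1,3)
    tiles.append((P,C))
cv2.imwrite('pics/rect0.png',im[:,:,::-1])
E
```

```text
(no output)
```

View pics/rect0.png

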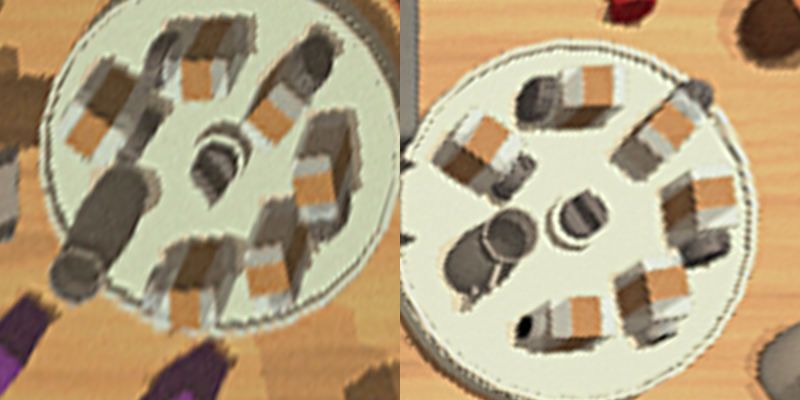

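The right panel shows the jar tops. Four have wide grey caps: A (590,88), B (485,140), C (670,125) and D (705,200). F (580,322) shows a dark bare mouth, and E (655,285) is unclear. I'll move over the turntable and look with the wrist camera.

Call:
{"api": "arm_command", "payload": {"rows": [[85,[0.35,0.9,0.63],[0,0,0]],[85,[0.35,0.9,0.63],[0,0,0]],[85,[0.35,0.9,0.63],[0,0,0]],[85,[0.35,0.9,0.63],[0,0,0]],[85,[0.35,0.9,0.63],[0,0,0]],[85,[0.35,0.9,0.63],[0,0,0]],[85,[0.35,0.9,0.63],[0,0,0]],[85,[0.35,0.9,0.63],[0,0,0]],[85,[0.35,0.9,0.63],[0,0,0]]]}}

```text
time: 0.85
tool_pos: [0.3017, -0.3209, 0.425]
tool_rot: [0.003, 0.987, 0.16, 0.002]
contact_force: [0.7, -0.5, 1.8]
gripper_width: 0.995
grasp_force: 0.0
```

Call:
{"api": "arm_command", "payload": {"rows": [[85,[0.4,0.9,0],[0,0,0]],[85,[0.4,0.9,0],[0,0,0]],[85,[0.4,0.9,0],[0,0,0]],[85,[0.4,0.9,0],[0,0,0]],[85,[0.4,0.9,0],[0,0,0]],[85,[0.4,0.9,0],[0,0,0]],[85,[0.4,0.9,0],[0,0,0]],[85,[0.4,0.9,0],[0,0,0]]]}}

```text
time: 1.52
tool_pos: [0.4215, -0.0484, 0.4193]
tool_rot: [-0.001, 0.987, 0.163, -0.0]
contact_force: [-0.2, -0.1, 0.7]
gripper_width: 0.998
grasp_force: 0.0
```

Call:
{"api": "arm_command", "payload": {"rows": [[85,[0.37,0.7,0],[0,0,0]],[85,[0.37,0.7,0],[0,0,0]],[85,[0.37,0.7,0],[0,0,0]],[85,[0.37,0.7,0],[0,0,0]],[85,[0.37,0.7,0],[0,0,0]],[85,[0.37,0.7,0],[0,0,0]],[85,[0.37,0.7,0],[0,0,0]]]}}

```text
time: 2.1
tool_pos: [0.5326, 0.1596, 0.4175]
tool_rot: [-0.001, 0.987, 0.16, -0.002]
contact_force: [0.2, -0.5, -1.2]
gripper_width: 0.998
grasp_force: 0.0
```

```bash
python3 - <<'E'
from h import *
f=grab('wrist','w1'); print(-f['R'].T@f['t'],f['R'],monitor.state()['tool_pos'])
im=rect(f,.33,.75,-.03,.39,.072)
cv2.imwrite('pics/w1r.png',np.hstack([cv2.resize(im,(600,600),interpolation=cv2.INTER_AREA)])[:,:,::-1])
E
```

```text
[0.59873432 0.18207557 0.56016608] [[ 3.16826099e-01 -9.48483422e-01 -6.48878856e-04]
 [-9.11886290e-01 -3.04789459e-01  2.74894125e-01]
 [-2.60930292e-01 -8.65019295e-02 -9.61474284e-01]] [0.53191816 0.1576231  0.41803039]
```

View pics/w1r.png

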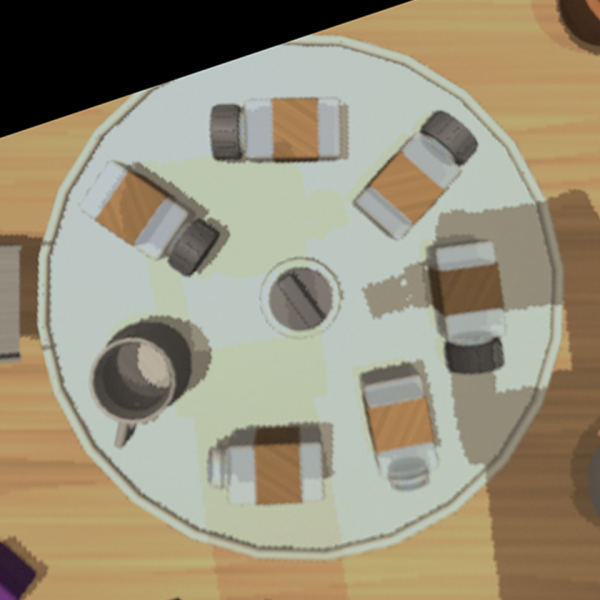

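Clear now: A (292,128), B (138,210), C (407,185) and D (467,290) are capped. E (400,420) and F (275,465) have bare necks. I'll take D, C and A in that order and leave B. Next I'll measure the band centres, their angles and their height from two views.

```bash
python3 - <<'E'
from h import *
W,S,C=[pickle.load(open(n+'.pkl','rb')) for n in ('w1','side0','scene0')]
from itertools import product
guess=dict(A=(296,128),B=(135,205),C=(409,182),D=(467,290))
cap=dict(A=(227,132),B=(193,247),C=(450,137),D=(474,355))
def bands(f):
    im=rect(f,.33,.75,-.03,.39,.072); h=cv2.cvtColor(im,cv2.COLOR_RGB2HSV)
    m=((h[...,0]>4)&(h[...,0]<20)&(h[...,1]>115)&(h[...,2]>50)).astype(np.uint8)
    m=cv2.morphologyEx(m,cv2.MORPH_OPEN,np.ones((7,7)))
    n,l,st,c=cv2.connectedComponentsWithStats(m)
    out=[]
    for k in range(1,n):
        if 1500<st[k,4]<8000:
            v,u=np.nonzero(l==k); out.append(cv2.minAreaRect(np.stack([.75-v/2000,.39-u/2000],1).astype(np.float32)))
    return out
def cam(f): return -f['R'].T@f['t']
BW,BS=bands(W),bands(S)
P=cloud(W)
for n,(c,r) in guess.items():
    g=np.array([.75-r*.0007,.39-c*.0007]); k=np.array([.75-cap[n][1]*.0007,.39-cap[n][0]*.0007])
    w=min(BW,key=lambda b:np.hypot(*(b[0]-g))); s=min(BS,key=lambda b:np.hypot(*(b[0]-g)))
    d=k-g
    q=P.reshape(-1,3); q=q[np.hypot(*(q[:,:2]-w[0]).T)<.012]
    # triangulate band centre
    pts=[]; a,b=cam(W),cam(S); da=np.r_[w[0],.072]-a; db=np.r_[s[0],.072]-b
    t=np.linalg.lstsq(np.stack([da,-db],1),b-a,rcond=None)[0]; X=(a+t[0]*da+b+t[1]*db)/2
    print(n,np.round(w[0],4),np.round(w[1],3),round(w[2],1),'capdir',round(np.degrees(np.arctan2(d[1],d[0])),1),'side',np.round(s[0],4),np.round(s[1],3),'tri',np.round(X,4),'depthz',np.median(q[:,2]).round(4))
st=monitor.state();print(st['tool_pos'],st['tool_rot'],st['joint_pos'])
E
```

```text
A [0.6594 0.1834] [0.042 0.03 ] 1.2 capdir 93.3 side [0.6457 0.1885] [0.04  0.078] tri [0.6577 0.1811 0.0595] depthz 0.0727
B [0.6053 0.2976] [0.031 0.043] 56.3 capdir -125.9 side [0.6457 0.1885] [0.04  0.078] tri [0.5929 0.267  0.1678] depthz 0.0724
C [0.619  0.1056] [0.042 0.03 ] 48.8 capdir -42.3 side [0.6206 0.1055] [0.043 0.03 ] tri [0.6194 0.1061 0.0733] depthz 0.0725
D [0.5471 0.0634] [0.029 0.047] 7.5 capdir -173.9 side [0.6206 0.1055] [0.043 0.03 ] tri [0.5753 0.1055 0.1162] depthz 0.0724
[0.53191816 0.1576231  0.41803039] [ 1.37867456e-04  9.87174425e-01  1.59633735e-01 -1.92498677e-03] [ 1.54089969e-01 -1.53744476e-01  1.50705161e+00 -3.07208436e-04
  1.79213370e+00  1.40417959e+00]
```

C's triangulated top is at 0.0733 and the depth reading is 0.0725, so both agree with the expected 0.072. Moving to jar D.

Call:
{"api": "arm_command", "payload": {"rows": [[66,[0.033,-0.323,-0.8],[0,0,-0.132]],[66,[0.033,-0.323,-0.8],[0,0,-0.132]],[66,[0.033,-0.323,-0.8],[0,0,-0.132]],[66,[0.033,-0.323,-0.8],[0,0,-0.132]],[66,[0.033,-0.323,-0.8],[0,0,-0.132]],[66,[0.033,-0.323,-0.8],[0,0,-0.132]],[66,[0.033,-0.323,-0.8],[0,0,-0.132]],[66,[0.033,-0.323,-0.8],[0,0,-0.132]],[66,[0.033,-0.323,-0.8],[0,0,-0.132]]]}}

```text
time: 2.9
tool_pos: [0.5416, 0.0589, 0.1817]
tool_rot: [-0.0, 0.999, 0.055, 0.001]
contact_force: [0.7, 0.3, 1.0]
gripper_width: 0.772
grasp_force: 0.0
```

```bash
python3 - <<'E'
from h import *
f=grab('wrist','w2'); s=monitor.state(); print(s['tool_pos'],s['tool_rot'],s['gripper_width'])
p=s['tool_pos'];im=rect(f,p[0]-.1,p[0]+.1,p[1]-.13,p[1]+.13,.072)
im=cv2.drawMarker(np.ascontiguousarray(im),(260,200),(255,0,0),0,20,1)
cv2.imwrite('pics/w2r.png',im[:,:,::-1])
E
```

```text
[0.54265124 0.05933029 0.18331092] [5.55462973e-05 9.98485268e-01 5.49791993e-02 2.11068398e-03] 0.7735606292642522
```

View pics/w2r.png

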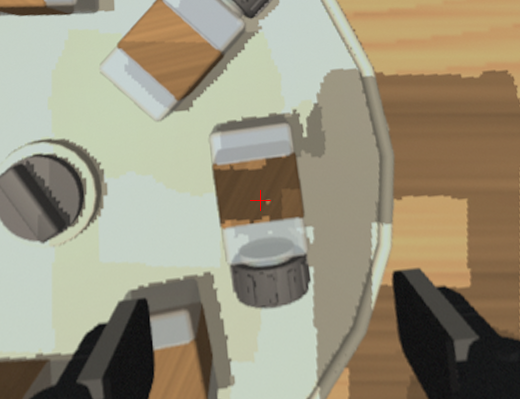

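The marker sits centred on jar D at (260,200), with its sides at columns 216 and 302. Descending and gripping.

Call:
{"api": "arm_command", "payload": {"rows": [[66,[0,0,-0.12],[0,0,0]],[66,[0,0,-0.24],[0,0,0]],[66,[0,0,-0.34],[0,0,0]],[66,[0,0,-0.41],[0,0,0]],[66,[0,0,-0.45],[0,0,0]],[66,[0,0,-0.475],[0,0,0]],[66,[0,0,-0.475],[0,0,0]],[66,[0,0,-0.475],[0,0,0]]]}}

```text
time: 3.62
tool_pos: [0.5429, 0.0597, 0.04]
tool_rot: [0.0, 0.998, 0.055, 0.002]
contact_force: [-0.1, -0.2, 0.5]
gripper_width: 0.773
grasp_force: 0.0
```

Call:
{"api": "arm_command", "payload": {"rows": [[30,[0,0,0],[0,0,0]],[30,[0,0,0],[0,0,0]],[30,[0,0,0],[0,0,0]],[30,[0,0,0],[0,0,0]],[30,[0,0,0],[0,0,0]],[30,[0,0,0],[0,0,0]],[30,[0,0,0],[0,0,0]],[30,[0,0,0],[0,0,0]]]}}

```text
time: 4.28
tool_pos: [0.5431, 0.0594, 0.0402]
tool_rot: [0.0, 0.998, 0.055, 0.002]
contact_force: [-0.4, 0.2, 5.6]
gripper_width: 0.484
grasp_force: 61.8
```

Gripped at 41.3 mm. Lifting and carrying it to the tote while turning about +92°.

Call:
{"api": "arm_command", "payload": {"rows": [[30,[0,0,0.08],[0,0,0]],[30,[0,0,0.2],[0,0,0]],[30,[0,0,0.33],[0,0,0]],[30,[0,0,0.46],[0,0,0]],[30,[0,0,0.57],[0,0,0]],[30,[0,0,0.667],[0,0,0]]]}}

```text
time: 4.78
tool_pos: [0.5414, 0.0594, 0.241]
tool_rot: [0.0, 0.998, 0.055, 0.001]
contact_force: [0.5, -1.2, -1.8]
gripper_width: 0.481
grasp_force: 61.0
```

Call:
{"api": "arm_command", "payload": {"rows": [[30,[0,-0.05,0.05],[0,0,0.06]],[30,[0,-0.13,0.1],[0,0,0.13]],[30,[-0.01,-0.22,0.1],[0,0,0.2]],[30,[-0.02,-0.31,0.1],[0,0,0.27]],[30,[-0.03,-0.4,0.1],[0,0,0.34]],[30,[-0.03,-0.48,0.1],[0,0,0.41]],[30,[-0.03,-0.56,0.1],[0,0,0.48]],[30,[-0.03,-0.6,0.1],[0,0,0.53]]]}}

```text
time: 5.45
tool_pos: [0.5316, -0.1229, 0.2677]
tool_rot: [0.0, 0.89, 0.455, -0.0]
contact_force: [-0.1, -0.2, -1.1]
gripper_width: 0.48
grasp_force: 60.8
```

Call:
{"api": "arm_command", "payload": {"rows": [[30,[0,-0.08,0],[0,0,0.07]],[30,[0,-0.16,0],[0,0,0.14]],[30,[0,-0.24,0],[0,0,0.21]],[30,[0,-0.32,0],[0,0,0.28]],[30,[0,-0.4,0],[0,0,0.35]],[30,[0,-0.48,0],[0,0,0.42]],[30,[0,-0.54,0],[0,0,0.495]],[30,[0,-0.56,0],[0,0,0.495]],[30,[0,-0.56,0],[0,0,0.495]]]}}

```text
time: 6.2
tool_pos: [0.5317, -0.2895, 0.2674]
tool_rot: [-0.001, 0.654, 0.756, 0.0]
contact_force: [0.3, 0.3, -1.7]
gripper_width: 0.481
grasp_force: 60.8
```

```bash
python3 - <<'E'
from h import *
f=grab('wrist','w3'); s=monitor.state(); print(s['tool_pos'],s['tool_rot'],s['gripper_width'],s['grasp_force'],s['joint_pos'])
im=rect(f,.35,.71,-.45,-.15,.06,1600)
P=cloud(f)
m=(abs(P[...,2]-.058)<.008)&(P[...,0]>.33)&(P[...,0]<.73)&(P[...,1]<-.16)&(P[...,1]>-.42)
n,l,st,c=cv2.connectedComponentsWithStats(m.astype(np.uint8))
for k in range(1,n):
    if st[k,4]>150: print(st[k,4],cv2.minAreaRect(P[l==k][:,:2].astype(np.float32)),P[l==k].mean(0))
cv2.imwrite('pics/w3r.png',im[:,:,::-1]); print(im.shape)
E
```

```text
[ 0.53192853 -0.28845512  0.2674993 ] [-5.90892485e-04  6.53623615e-01  7.56819507e-01  2.33993402e-04] 0.4853990838824523 60.81716179847717 [-6.20098088e-01 -1.23501270e-02  1.61878141e+00  5.75220843e-04
  1.53629502e+00 -7.66189141e-01]
5036 ((0.5270159840583801, -0.29384398460388184), (0.2609671354293823, 0.14534850418567657), 9.081180572509766) [ 0.52420855 -0.28385652  0.05883842]
(576, 480, 3)
```

View pics/w3r.png

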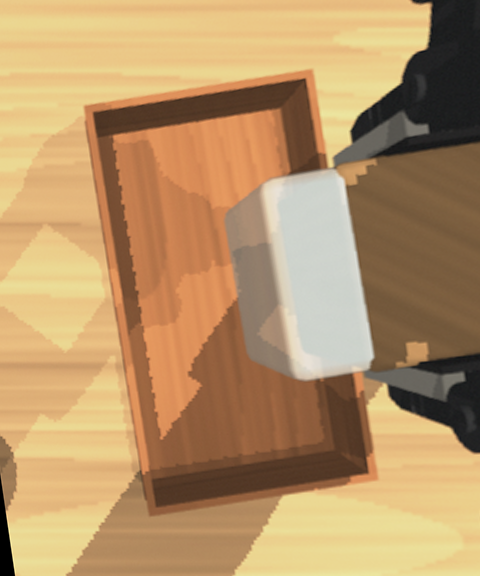

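The tote centre is (0.527,-0.294), size 261×145 mm, yaw 9.1°. Its rim corners in the picture are (87,105), (312,72), (377,478) and (150,513). Placing jar D in the +75 mm slot.

Call:
{"api": "arm_command", "payload": {"rows": [[30,[0.12,0.02,0],[0,0,0.008]],[30,[0.227,0.038,-0.1],[0,0,0.008]],[30,[0.227,0.038,-0.23],[0,0,0.008]],[30,[0.227,0.038,-0.35],[0,0,0.008]],[30,[0.227,0.038,-0.46],[0,0,0.008]],[30,[0.227,0.038,-0.53],[0,0,0.008]],[30,[0.227,0.038,-0.558],[0,0,0.008]],[30,[0.227,0.038,-0.558],[0,0,0.008]],[30,[0.227,0.038,-0.558],[0,0,0.008]]]}}

```text
time: 7.0
tool_pos: [0.6009, -0.2766, 0.1016]
tool_rot: [0.0, 0.647, 0.762, 0.0]
contact_force: [-0.1, 0.7, -1.0]
gripper_width: 0.481
grasp_force: 61.2
```

Call:
{"api": "arm_command", "payload": {"rows": [[30,[0,0,-0.07],[0,0,0]],[30,[0,0,-0.14],[0,0,0]],[30,[0,0,-0.19],[0,0,0]],[30,[0,0,-0.23],[0,0,0]],[30,[0,0,-0.255],[0,0,0]],[30,[0,0,-0.27],[0,0,0]],[30,[0,0,-0.278],[0,0,0]],[30,[0,0,-0.283],[0,0,0]],[30,[0,0,-0.283],[0,0,0]],[30,[0,0,-0.283],[0,0,0]]]}}

```text
time: 7.83
tool_pos: [0.6008, -0.2775, 0.0164]
tool_rot: [0.001, 0.647, 0.762, 0.0]
contact_force: [0.1, 0.5, -1.2]
gripper_width: 0.484
grasp_force: 61.3
```

Call:
{"api": "arm_command", "payload": {"rows": [[30,[0,0,-0.004],[0,0,0]],[54,[0,0,-0.004],[0,0,0]],[54,[0,0,-0.004],[0,0,0]],[54,[0,0,-0.004],[0,0,0]],[54,[0,0,-0.004],[0,0,0]],[54,[0,0,0.03],[0,0,0]],[54,[0,0,0.1],[0,0,0]],[54,[0,0,0.22],[0,0,0]],[54,[0,0,0.35],[0,0,0]],[54,[0,0,0.48],[0,0,0]],[54,[0,0,0.6],[0,0,0]],[54,[0,0,0.65],[0,0,0]]]}}

```text
time: 8.83
tool_pos: [0.6026, -0.2785, 0.2191]
tool_rot: [0.005, 0.647, 0.762, 0.001]
contact_force: [1.0, -0.3, 1.3]
gripper_width: 0.631
grasp_force: 0.0
```

Call:
{"api": "arm_command", "payload": {"rows": [[66,[0.01,0.13,0.02],[0,0,0.07]],[66,[0.03,0.26,0.02],[0,0,0.14]],[66,[0.03,0.39,0.02],[0,0,0.21]],[66,[0.04,0.52,0.02],[0,0,0.28]],[66,[0.05,0.65,0.02],[0,0,0.35]],[66,[0.06,0.78,0.02],[0,0,0.42]],[66,[0.07,0.9,0.02],[0,0,0.441]],[66,[0.073,0.98,0],[0,0,0.441]],[66,[0.073,0.98,0],[0,0,0.441]]]}}

```text
time: 9.58
tool_pos: [0.6213, 0.0214, 0.2094]
tool_rot: [-0.001, 0.348, 0.938, 0.001]
contact_force: [-0.4, -0.1, -0.3]
gripper_width: 0.776
grasp_force: 0.0
```

Call:
{"api": "arm_command", "payload": {"rows": [[66,[0,0.12,0],[0,0,0]],[66,[0,0.22,-0.03],[0,0,0]],[66,[0,0.28,-0.06],[0,0,0]],[66,[0,0.287,-0.1],[0,0,0]],[66,[0,0.287,-0.1],[0,0,0]],[66,[0,0.287,-0.1],[0,0,0]]]}}

```text
time: 10.08
tool_pos: [0.6214, 0.1019, 0.1792]
tool_rot: [-0.001, 0.351, 0.937, -0.001]
contact_force: [-0.5, 0.3, 0.5]
gripper_width: 0.772
grasp_force: 0.0
```

```bash
cat > look.py <<'E'
import sys
from h import *
t=sys.argv[1]; f=grab('wrist',t); s=monitor.state(); q=s['tool_rot']; p=s['tool_pos']
print(p,np.degrees(2*np.arctan2(q[2],q[1])),s['gripper_width'],s['grasp_force'])
im=np.ascontiguousarray(rect(f,p[0]-.1,p[0]+.1,p[1]-.13,p[1]+.13,.072))
h=cv2.cvtColor(im,cv2.COLOR_RGB2HSV)
m=((h[...,0]>4)&(h[...,0]<20)&(h[...,1]>115)&(h[...,2]>50)).astype(np.uint8)
n,l,st,c=cv2.connectedComponentsWithStats(cv2.morphologyEx(m,cv2.MORPH_OPEN,np.ones((7,7))))
k=l[200,260]
if k: 
    v,u=np.nonzero(l==k); b=cv2.minAreaRect(np.stack([p[0]+.1-v/2000,p[1]+.13-u/2000],1).astype(np.float32)); print('band',b)
P=cloud(f); r=np.hypot(P[...,0]-p[0],P[...,1]-p[1])<.01; print('z',np.median(P[r][:,2]))
cv2.drawMarker(im,(260,200),(255,0,0),0,20,1); cv2.imwrite(f'pics/{t}r.png',im[:,:,::-1])
E
python3 look.py w4
```

```text
[0.62206312 0.10158745 0.18022835] 138.9201170155609 0.768842306892924 0.0
band ((0.618366003036499, 0.10500426590442657), (0.04146173968911171, 0.030475633218884468), 48.07743453979492)
z 0.0726082241952937
```

View pics/w4r.png

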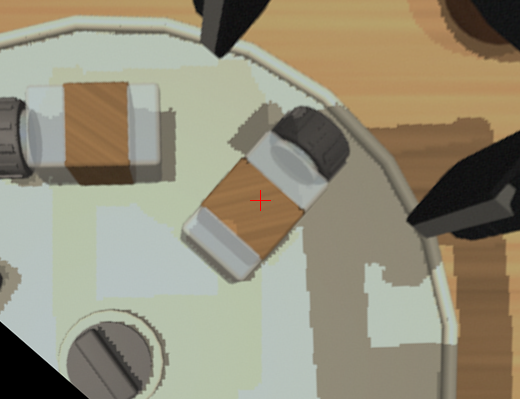

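The marker is centred on jar C, but A's right end (160,165) is close to the finger path. I'll narrow the opening to 58 mm, then descend and grip.

Call:
{"api": "arm_command", "payload": {"rows": [[58,[0,0,-0.12],[0,0,-0.008]],[58,[0,0,-0.22],[0,0,-0.008]],[58,[0,0,-0.32],[0,0,-0.008]],[58,[0,0,-0.4],[0,0,-0.008]],[58,[0,0,-0.44],[0,0,-0.008]],[58,[0,0,-0.467],[0,0,-0.008]],[58,[0,0,-0.467],[0,0,-0.008]],[58,[0,0,-0.467],[0,0,-0.008]]]}}

```text
time: 10.8
tool_pos: [0.6233, 0.1024, 0.0419]
tool_rot: [0.001, 0.356, 0.934, 0.0]
contact_force: [-0.4, 0.3, 0.5]
gripper_width: 0.679
grasp_force: 0.0
```

Call:
{"api": "arm_command", "payload": {"rows": [[30,[0,0,0],[0,0,0]],[30,[0,0,0],[0,0,0]],[30,[0,0,0],[0,0,0]],[30,[0,0,0],[0,0,0]],[30,[0,0,0],[0,0,0]],[30,[0,0,0],[0,0,0]],[30,[0,0,0],[0,0,0]]]}}

```text
time: 11.38
tool_pos: [0.6242, 0.103, 0.0432]
tool_rot: [0.002, 0.356, 0.934, 0.001]
contact_force: [0.4, -0.6, 6.3]
gripper_width: 0.48
grasp_force: 62.3
```

Call:
{"api": "arm_command", "payload": {"rows": [[30,[0,0,0.06],[0,0,0]],[30,[0,0,0.17],[0,0,0]],[30,[0,0,0.3],[0,0,0]],[30,[0,0,0.43],[0,0,0]],[30,[0,0,0.53],[0,0,0]],[30,[0,0,0.567],[0,0,0]]]}}

```text
time: 11.88
tool_pos: [0.6247, 0.1032, 0.2175]
tool_rot: [0.004, 0.356, 0.934, 0.002]
contact_force: [1.2, 0.5, 0.1]
gripper_width: 0.482
grasp_force: 61.6
```

Call:
{"api": "arm_command", "payload": {"rows": [[30,[-0.02,-0.08,0],[0,0,-0.05]],[30,[-0.05,-0.2,0],[0,0,-0.12]],[30,[-0.08,-0.32,0],[0,0,-0.19]],[30,[-0.11,-0.44,0],[0,0,-0.26]],[30,[-0.14,-0.56,0],[0,0,-0.33]],[30,[-0.17,-0.68,0],[0,0,-0.4]],[30,[-0.2,-0.8,0],[0,0,-0.434]],[30,[-0.22,-0.9,0],[0,0,-0.434]]]}}

```text
time: 12.55
tool_pos: [0.5544, -0.1689, 0.2087]
tool_rot: [-0.001, 0.649, 0.761, -0.001]
contact_force: [0.1, -0.3, -0.7]
gripper_width: 0.482
grasp_force: 61.7
```

Call:
{"api": "arm_command", "payload": {"rows": [[30,[-0.03,-0.11,0],[0,0,0]],[30,[-0.055,-0.22,0],[0,0,0]],[30,[-0.08,-0.32,0],[0,0,0]],[30,[-0.1,-0.39,0],[0,0,0]],[30,[-0.1,-0.405,-0.08],[0,0,0]],[30,[-0.1,-0.405,-0.18],[0,0,0]],[30,[-0.1,-0.405,-0.28],[0,0,0]],[30,[-0.1,-0.405,-0.333],[0,0,0]],[30,[-0.1,-0.405,-0.333],[0,0,0]],[30,[-0.1,-0.405,-0.333],[0,0,0]]]}}

```text
time: 13.38
tool_pos: [0.5249, -0.2876, 0.1083]
tool_rot: [-0.002, 0.648, 0.762, -0.0]
contact_force: [-0.5, -1.3, -0.1]
gripper_width: 0.479
grasp_force: 61.6
```

```bash
python3 - <<'E'
from h import *
s=monitor.state(); q=s['tool_rot']; print(s['tool_pos'],np.degrees(2*np.arctan2(q[2],q[1])),s['grasp_force'],s['joint_pos'])
f=grab('scene','s5'); g=grab('side','s5b')
for k in (f,g):
    P=cloud(k); d=P[...,:2]-[.527,-.294]; c,sn=np.cos(.159),np.sin(.159)
    u=d@[c,sn]; v=d@[-sn,c]
    m=(abs(u)<.122)&(abs(v)<.064)&(abs(P[...,2]-.047)<.006); print('jar D top in tote: u',np.percentile(u[m],[5,50,95]),'v',np.percentile(v[m],[5,50,95]),m.sum())
im=np.hstack([f['color'][170:270,130:260],g['color'][125:225,260:390]])
cv2.imwrite('pics/s5.png',cv2.resize(im,(780,300),interpolation=cv2.INTER_CUBIC)[:,:,::-1])
E
```

```text
[ 0.5248814  -0.28758689  0.10833553] 99.21022621895908 61.61754012107849 [-6.25545677e-01  9.90450531e-02  1.77683377e+00  3.14664626e-05
  1.27025408e+00 -7.86303833e-01]
jar D top in tote: u [-0.12041496  0.08032915  0.09940744] v [-0.04740242 -0.00127842  0.0362917 ] 228
jar D top in tote: u [0.05312077 0.07347468 0.09265235] v [-0.05253987  0.00805251  0.04107755] 131
```

View pics/s5.png

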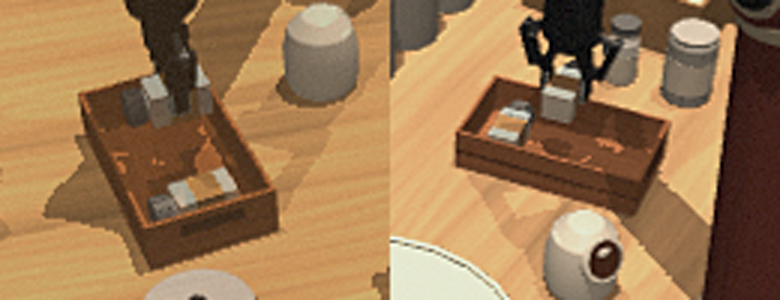

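Jar D lies flat in the tote at u≈75 mm (left crop at (190,190)), and jar C hangs above the middle slot. Lowering and releasing.

Call:
{"api": "arm_command", "payload": {"rows": [[30,[0,0,-0.07],[0,0,0]],[30,[0,0,-0.14],[0,0,0]],[30,[0,0,-0.2],[0,0,0]],[30,[0,0,-0.25],[0,0,0]],[30,[0,0,-0.28],[0,0,0]],[30,[0,0,-0.3],[0,0,0]],[30,[0,0,-0.309],[0,0,0]],[30,[0,0,-0.314],[0,0,0]],[30,[0,0,-0.314],[0,0,0]],[30,[0,0,-0.314],[0,0,0]]]}}

```text
time: 14.32
tool_pos: [0.5273, -0.2893, 0.0182]
tool_rot: [0.001, 0.648, 0.762, 0.0]
contact_force: [-1.0, 0.9, 2.6]
gripper_width: 0.481
grasp_force: 62.0
```

Call:
{"api": "arm_command", "payload": {"rows": [[54,[0,0,0],[0,0,0]],[54,[0,0,0],[0,0,0]],[54,[0,0,0],[0,0,0]],[54,[0,0,0],[0,0,0]],[54,[0,0,0.03],[0,0,0]],[54,[0,0,0.1],[0,0,0]],[54,[0,0,0.22],[0,0,0]],[54,[0,0,0.35],[0,0,0]],[54,[0,0,0.48],[0,0,0]],[54,[0,0,0.6],[0,0,0]],[54,[0,0,0.633],[0,0,0]]]}}

```text
time: 15.23
tool_pos: [0.5289, -0.2905, 0.2154]
tool_rot: [0.006, 0.648, 0.762, 0.001]
contact_force: [0.2, -0.1, 1.0]
gripper_width: 0.631
grasp_force: 0.0
```

Call:
{"api": "arm_command", "payload": {"rows": [[66,[0.03,0.12,0],[0,0,-0.04]],[66,[0.06,0.24,0],[0,0,-0.088]],[66,[0.09,0.36,0],[0,0,-0.088]],[66,[0.12,0.48,0],[0,0,-0.088]],[66,[0.15,0.6,0],[0,0,-0.088]],[66,[0.18,0.72,0],[0,0,-0.088]],[66,[0.21,0.84,0],[0,0,-0.088]],[66,[0.223,0.9,0],[0,0,-0.088]]]}}

```text
time: 15.9
tool_pos: [0.5934, -0.0149, 0.2068]
tool_rot: [-0.0, 0.698, 0.716, 0.001]
contact_force: [-0.3, 0.4, -0.2]
gripper_width: 0.774
grasp_force: 0.0
```

Call:
{"api": "arm_command", "payload": {"rows": [[66,[0.04,0.12,0],[0,0,0]],[66,[0.08,0.24,0],[0,0,0]],[66,[0.12,0.36,0],[0,0,0]],[66,[0.16,0.48,0],[0,0,0]],[66,[0.2,0.6,-0.03],[0,0,0]],[66,[0.22,0.69,-0.087],[0,0,0]],[66,[0.22,0.69,-0.087],[0,0,0]],[66,[0.22,0.69,-0.087],[0,0,0]],[66,[0.22,0.69,-0.087],[0,0,0]]]}}

```text
time: 16.65
tool_pos: [0.659, 0.188, 0.1805]
tool_rot: [0.0, 0.699, 0.715, -0.0]
contact_force: [0.0, -1.7, 0.9]
gripper_width: 0.772
grasp_force: 0.0
```

```bash
python3 look.py w6
```

```text
[0.65931834 0.18754917 0.18109908] 91.24359997059952 0.773739012883173 0.0
band ((0.6606468558311462, 0.18356439471244812), (0.041143663227558136, 0.03021320328116417), 1.5075067281723022)
z 0.07259137421435381
```

View pics/w6r.png

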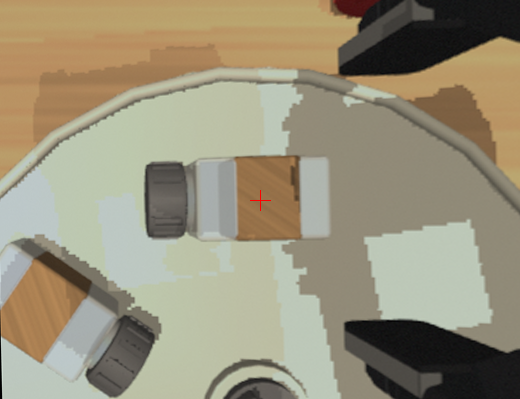

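The marker is centred on jar A (sides at rows 157 and 240), and B is untouched at lower left. Descending and gripping.

Call:
{"api": "arm_command", "payload": {"rows": [[62,[0,0,-0.12],[0,0,0]],[62,[0,0,-0.22],[0,0,0]],[62,[0,0,-0.32],[0,0,0]],[62,[0,0,-0.4],[0,0,0]],[62,[0,0,-0.44],[0,0,0]],[62,[0,0,-0.466],[0,0,0]],[62,[0,0,-0.466],[0,0,0]],[62,[0,0,-0.466],[0,0,0]]]}}

```text
time: 17.37
tool_pos: [0.6602, 0.1881, 0.0422]
tool_rot: [0.001, 0.699, 0.715, 0.001]
contact_force: [0.3, 0.5, -0.2]
gripper_width: 0.729
grasp_force: 0.0
```

Call:
{"api": "arm_command", "payload": {"rows": [[30,[0,0,0],[0,0,0]],[30,[0,0,0],[0,0,0]],[30,[0,0,0],[0,0,0]],[30,[0,0,0],[0,0,0]],[30,[0,0,0],[0,0,0]],[30,[0,0,0],[0,0,0]],[30,[0,0,0],[0,0,0]]]}}

```text
time: 17.95
tool_pos: [0.661, 0.1888, 0.0434]
tool_rot: [0.001, 0.699, 0.715, 0.002]
contact_force: [0.1, -0.2, 6.4]
gripper_width: 0.478
grasp_force: 62.9
```

Call:
{"api": "arm_command", "payload": {"rows": [[30,[0,0,0.06],[0,0,0]],[30,[0,0,0.17],[0,0,0]],[30,[0,0,0.3],[0,0,0]],[30,[0,0,0.43],[0,0,0]],[30,[0,0,0.53],[0,0,0]],[30,[0,0,0.567],[0,0,0]]]}}

```text
time: 18.45
tool_pos: [0.6615, 0.189, 0.2177]
tool_rot: [0.003, 0.699, 0.715, 0.004]
contact_force: [0.7, 0.6, 0.1]
gripper_width: 0.485
grasp_force: 62.2
```

Call:
{"api": "arm_command", "payload": {"rows": [[30,[-0.03,-0.08,0],[0,0,0.03]],[30,[-0.074,-0.2,0],[0,0,0.088]],[30,[-0.118,-0.32,0],[0,0,0.088]],[30,[-0.163,-0.44,0],[0,0,0.088]],[30,[-0.207,-0.56,0],[0,0,0.088]],[30,[-0.252,-0.68,0],[0,0,0.088]],[30,[-0.296,-0.8,0],[0,0,0.088]],[30,[-0.333,-0.9,0],[0,0,0.088]]]}}

```text
time: 19.12
tool_pos: [0.5572, -0.0833, 0.2086]
tool_rot: [-0.001, 0.648, 0.761, -0.001]
contact_force: [0.3, -0.5, -1.4]
gripper_width: 0.481
grasp_force: 62.2
```

Call:
{"api": "arm_command", "payload": {"rows": [[30,[-0.05,-0.11,0],[0,0,0]],[30,[-0.1,-0.22,0],[0,0,0]],[30,[-0.15,-0.33,0],[0,0,0]],[30,[-0.2,-0.44,0],[0,0,0]],[30,[-0.25,-0.55,0],[0,0,0]],[30,[-0.3,-0.66,0],[0,0,0]],[30,[-0.34,-0.745,0],[0,0,0]],[30,[-0.35,-0.767,-0.08],[0,0,0]],[30,[-0.35,-0.767,-0.18],[0,0,0]],[30,[-0.35,-0.767,-0.28],[0,0,0]],[30,[-0.35,-0.767,-0.333],[0,0,0]],[30,[-0.35,-0.767,-0.333],[0,0,0]]]}}

```text
time: 20.12
tool_pos: [0.4504, -0.3086, 0.1036]
tool_rot: [-0.006, 0.648, 0.761, 0.0]
contact_force: [-1.4, 0.6, -2.8]
gripper_width: 0.484
grasp_force: 62.1
```

```bash
python3 - <<'E'
from h import *
s=monitor.state(); q=s['tool_rot']; print(s['tool_pos'],np.degrees(2*np.arctan2(q[2],q[1])),s['grasp_force'],s['joint_pos'])
for n in ('scene','side'):
    P=cloud(grab(n,n+'6')); d=P[...,:2]-[.527,-.294]; c,sn=np.cos(.159),np.sin(.159)
    u=d@[c,sn]; v=d@[-sn,c]
    m=(abs(u)<.122)&(abs(v)<.064)&(abs(P[...,2]-.047)<.006)&(u>-.05)
    h,e=np.histogram(u[m],np.arange(-.05,.125,.01)); print(n,dict(zip(np.round(e,2),h)))
    m=(abs(P[...,2]-.058)<.006)&(P[...,0]>.3)&(P[...,0]<.7)&(P[...,1]<-.19)&(P[...,1]>-.42)
    k,l,st,_=cv2.connectedComponentsWithStats(m.astype(np.uint8)); print(cv2.minAreaRect(P[l==1+st[1:,4].argmax()][:,:2].astype(np.float32)))
E
```

```text
[ 0.45043703 -0.3085706   0.10362317] 99.1846168594057 62.13921546936035 [-7.36946686e-01 -1.21632791e-02  1.90035703e+00  1.23140092e-05
  1.26575754e+00 -8.97252262e-01]
scene {np.float64(-0.05): np.int64(0), np.float64(-0.04): np.int64(0), np.float64(-0.03): np.int64(0), np.float64(-0.02): np.int64(18), np.float64(-0.01): np.int64(45), np.float64(0.0): np.int64(55), np.float64(0.01): np.int64(38), np.float64(0.02): np.int64(39), np.float64(0.03): np.int64(2), np.float64(0.04): np.int64(0), np.float64(0.05): np.int64(8), np.float64(0.06): np.int64(35), np.float64(0.07): np.int64(53), np.float64(0.08): np.int64(54), np.float64(0.09): np.int64(59), np.float64(0.1): np.int64(12), np.float64(0.11): np.int64(0)}
((0.5306416749954224, -0.2924201190471649), (0.2692382037639618, 0.14652028679847717), 8.917461395263672)
side {np.float64(-0.05): np.int64(0), np.float64(-0.04): np.int64(0), np.float64(-0.03): np.int64(7), np.float64(-0.02): np.int64(31), np.float64(-0.01): np.int64(35), np.float64(0.0): np.int64(32), np.float64(0.01): np.int64(29), np.float64(0.02): np.int64(2), np.float64(0.03): np.int64(0), np.float64(0.04): np.int64(1), np.float64(0.05): np.int64(22), np.float64(0.06): np.int64(32), np.float64(0.07): np.int64(33), np.float64(0.08): np.int64(31), np.float64(0.09): np.int64(11), np.float64(0.1): np.int64(0), np.float64(0.11): np.int64(0)}
((0.5262266397476196, -0.2953624427318573), (0.2627517879009247, 0.15823504328727722), 9.03312873840332)
```

The tote hasn't moved, and jars C and D lie at u≈0 and 75 mm. Lowering jar A.

Call:
{"api": "arm_command", "payload": {"rows": [[30,[0,0,-0.05],[0,0,0]],[30,[0,0,-0.12],[0,0,0]],[30,[0,0,-0.18],[0,0,0]],[30,[0,0,-0.23],[0,0,0]],[30,[0,0,-0.27],[0,0,0]],[30,[0,0,-0.295],[0,0,0]],[30,[0,0,-0.307],[0,0,0]],[30,[0,0,-0.314],[0,0,0]],[30,[0,0,-0.314],[0,0,0]],[30,[0,0,-0.314],[0,0,0]]]}}

```text
time: 21.05
tool_pos: [0.4552, -0.3125, 0.0184]
tool_rot: [0.001, 0.648, 0.762, -0.0]
contact_force: [-1.5, 1.2, 4.4]
gripper_width: 0.481
grasp_force: 62.9
```

Call:
{"api": "arm_command", "payload": {"rows": [[54,[0,0,0],[0,0,0]],[54,[0,0,0],[0,0,0]],[54,[0,0,0],[0,0,0]],[54,[0,0,0],[0,0,0]],[54,[0,0,0.03],[0,0,0]],[54,[0,0,0.1],[0,0,0]],[54,[0,0,0.22],[0,0,0]],[54,[0,0,0.35],[0,0,0]],[54,[0,0,0.48],[0,0,0]],[54,[0,0,0.6],[0,0,0]],[54,[0,0,0.72],[0,0,0]],[54,[0,0,0.8],[0,0,0]]]}}

```text
time: 22.05
tool_pos: [0.455, -0.3123, 0.2619]
tool_rot: [0.003, 0.648, 0.762, -0.0]
contact_force: [0.8, -0.2, 0.1]
gripper_width: 0.632
grasp_force: 0.0
```

Call:
{"api": "arm_command", "payload": {"rows": [[54,[0,0,0.1],[0,0,0]],[54,[0,0,0.15],[0,0,0]],[54,[0,0,0.15],[0,0,0]],[54,[0,0,0.15],[0,0,0]]]}}

```text
time: 22.38
tool_pos: [0.4544, -0.3119, 0.3027]
tool_rot: [0.001, 0.648, 0.762, -0.0]
contact_force: [-0.4, -0.3, -0.4]
gripper_width: 0.631
grasp_force: 0.0
```

```bash
python3 - <<'E'
from h import *
f=grab('wrist','w7'); g=grab('scene','s7'); s=monitor.state(); print(s['tool_pos'],s['time'],s['grasp_force'])
a=cv2.resize(rect(f,.35,.71,-.45,-.15,.047,1600),(400,480)); b=cv2.resize(g['color'][150:280,120:230],(400,480),interpolation=cv2.INTER_CUBIC)
cv2.imwrite('pics/fin.png',np.hstack([a,b])[:,:,::-1])
P=cloud(f); d=P[...,:2]-[.527,-.294]; c,sn=np.cos(.159),np.sin(.159); u=d@[c,sn]; v=d@[-sn,c]
for u0 in (-.075,0,.075):
    m=(abs(u-u0)<.012)&(abs(v)<.03); print(u0,np.median(P[m][:,2]),m.sum())
E
```

```text
[ 0.45358306 -0.31116989  0.29960653] 22.4833 0.0
-0.075 0.3825108544400061 6284
0 0.04736199907693299 1206
0.075 0.047455564093806586 1178
```

View pics/fin.png

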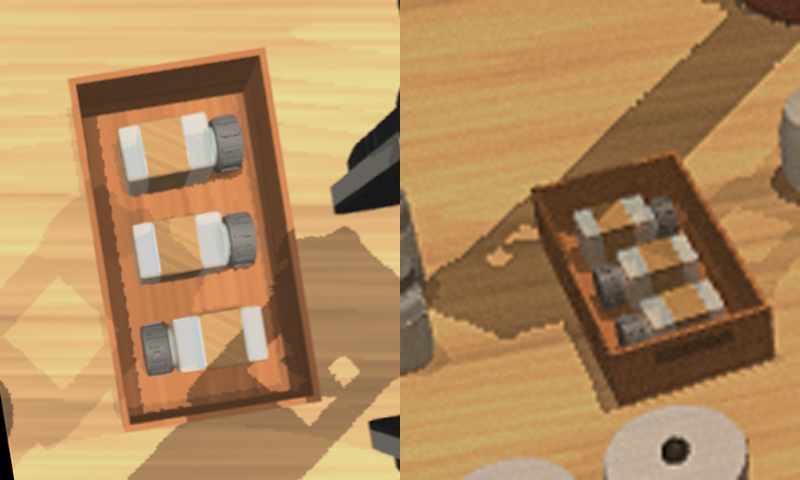

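All three jars lie flat and separate in the tote, at (180,150), (195,245) and (205,340) in the left crop. The gripper is clear, so I'm handing in.

```bash
python3 -c "
from plant import manip; print(manip.job_done())"
```

```text
the job is handed in; nothing more can be done
None
```

Three capped jars lie flat and separate on the tote floor; the fourth capped jar and the bystanders were not moved, and the job was handed in at about 22.5 s (no verdict was returned).

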